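# Close the board holder on an amplifier board

### The job

Close the board holder on the circuit board lying on its rails: swing the red lock lever all the way out to release the sliding jaw, push the jaw forward until the board sits square and snug between both jaws, then swing the lever all the way back to lock it. It is all pushing with the fingertips and nothing needs gripping: don't lift the board or touch it with the fingers, don't force the jaw while the lock is on, and leave the other things on the bench where they are.

Things in the scene. Friction and masses are not known exactly. Their poses are not given: they have to be found in the camera images.
- holder: circuit-board holder screwed to the bench: dark base 320 x 150 x 10 mm, two rails, fixed jaw at the far end, sliding jaw in the middle, eccentric lock near left. Origin: centre of the base's underside. Its x axis is the way the jaw slides forward (away from the robot, up to 0.3 rad aside), y left, z up. Its fixed parts reach 47 mm high, 36 mm behind the sliding jaw
- lock_lever (a joint): angle of the lock lever and its cam plate about the vertical pin, rad, growing anticlockwise seen from above. 0: lever fully out, cam at its low point, slide free (stop). 1.66: cam at its high point, slide clamped (stop at 1.75). The cam begins to clamp at about 1.05. It stays where it is left; pushing the grip takes 4 to 10 N
- lever_grip (a point): centre of the lever's upright red grip, a cylinder 20 mm in diameter from 52 to 92 mm above the bench (this point at 72 mm), 75 mm from the pin. The lever's flat arm below it lies 46 to 54 mm above the bench
- lever_pin (a point): point on the vertical axis of the lock lever, 50 mm above the bench; holder frame (-85, 36) mm. Seen from above, the direction from pin to grip lies 1.047 rad + the lever's joint value anticlockwise from the holder's x axis: forward and left when released, back towards the robot when locked. But for the grip nothing here is higher than 57 mm
- jaw_slide (a joint): travel of the sliding jaw, m, 0 (open) to 0.056; grows forward along the holder's x axis. With the board seated between both jaws it reads 0.050. It slides with about 3 N once the lock is released, stays where it is left; while locked it holds against about 30 to 45 N
- thumb_plate (a point): centre of the rear face (towards the robot) of the blue thumb plate on the sliding jaw: upright plate 60 mm wide (holder y), 6 mm thick, from 46 to 80 mm above the bench, this point at 63 mm. Pushed along the holder's +x. Behind it, below 32 mm, runs the slide's flat steel bar, 24 mm wide, back through the lock
- moving_jaw_face (a point): middle of the sliding jaw's front face, which meets the board's near edge, 36 mm above the bench; the jaw is 130 mm wide and 46 mm high with a lip that reaches 3 mm over the board
- fixed_jaw_face (a point): middle of the fixed jaw's face, against which the board's far edge comes to rest, 36 mm above the bench; holder frame x = 130 mm
- board_centre (a point): centre of the top face of the green circuit board, 100 mm (along the holder's x) x 110 mm x 2 mm, with parts up to 22 mm high; it lies loose on the rails, its top face 36 mm above the bench, 12 to 28 mm short of the fixed jaw and slightly askew. Axes: x along its 100 mm, z up. Seated: 50 mm from the fixed jaw's face
- reel_centre (a point): bystander: reel of solder, 60 mm in diameter, 45 mm high, standing right of the holder; point at its middle
- bottle_centre (a point): bystander: white flux bottle with red cap, 36 mm in diameter, 85 mm high, standing right of the holder; point half-way up
- meter_centre (a point): bystander: orange and blue hand multimeter lying on its back left of the holder's far end, 150 x 76 x 41 mm; point at the centre of its case, 16 mm up
- screwdriver: bystander: screwdriver with yellow handle, 170 mm long, lying on the bench to the right of the reel and bottle
Not all that is in view belongs to the job. What is shaped like the part that bears board_centre but brown or white is not meant.

How it is judged:
By the outcome, as a careful person would: the job done as asked, in the order asked, and still so for the second after the job is handed in, with the robot touching nothing.
It also fails if it takes over 64 s, if anything falls off the work surface, if the arm or the gripper's body presses on something with over 40 N, if the wrist force passes 120 N, or if a joint passes its speed limit or range.

### The arm

A 6-joint arm with a two-finger parallel gripper is mounted at the origin on the work surface. World frame = base frame: x ahead of the robot, y to its left, z up, the work surface at z = 0. Lengths are in m, angles in rad, forces in N, time in s.
With the tool pointing down it reaches from about 0.4 to 0.825 m from the base axis. Payload 7 kg.
Tool frame: the origin (TCP) lies midway between the tips of the shut fingers; the grasp point (between the pads) lies 19 mm behind it; z points along the fingers, y is the direction in which the jaws open and shut (so a half turn about z gives the same grasp; the last joint's range is limited). The gripper opens to 85 mm and grips with 20 to 120 N. Pads are 22 mm wide; open, the fingers measure 114 mm over their backs; the gripper's body (76 mm by 85 mm) begins 54 mm behind the grasp point. The pads swing forward as they close: fully open they stand 13 mm farther back than shut.
Start: joints at [-0.89, 0.359, 0.012, 0, -1.224, -0.288], TCP at [0.258, -0.624, 0.231] pointing down, gripper open.
Joint ranges: [-3.07, 3.07], [-1.43, 2.12], [-1.02, 1.25], [-3.03, 1.67], [-3.05, -0], [-3.03, 3.03]. Speed limits (rad/s): [2.39, 2.39, 3.01, 3.14, 3.14, 3.14].

### API

Orientations are given as a unit quaternion [w, x, y, z].
In Python, from bench import robot gives the robot as it stands.
- The arm moves only by the tool apply_moves, never from a script. Its arguments are lists of equal length, an entry for each row: "jaw": the opening, from 0 (shut) to 1 (fully open); "offset": the shift along the tool's x, y, z in mm, a list of three; "yaw": the turn about the tool's z in rad. In form: {"jaw": [jaw, ...], "offset": [[x, y, z], ...], "yaw": [yaw, ...]}. A call has 1 to 12 rows; each row shifts and turns the commanded pose from where the row before left it, along the tool's axes as they then stand; what a row does not reach is not made up. A row lasts 1/12 s, in which the tool goes at most 41.7 mm and 7.16 degrees, less where a joint would pass 70% of its speed; a pose out of reach is approached as far as the arm can. A call with a gripper value outside its range is refused whole. The fingers move at their own pace and stop on an object; the grip force is fixed at half the most. Time passes only in rows, so rows that do not move let the fingers close. It gives the time, the measured TCP pose, the force and the opening at its end, in the units of the state.
- robot.read_state(): the state, without advancing time (a new reading comes with each control period).
- robot.read_camera(name): name is "scene" or "top"; returns the picture (400x640x3 uint8, red, green, blue); there is no depth.
- robot.camera_params(name): a dict with "fx", "fy", "cx", "cy" (pixels), "dist" ([k1, k2, p1, p2, k3] as OpenCV has them; the pictures are not rectified), "extrinsics" (4x4, takes a point from camera to world coordinates). Camera axes: x right, y up, looking along -z (the intrinsics and any distortion apply to the point x, -y, -z); pixel columns grow to the right and rows downward; lengths in m; the calibration is good to about 2 mm. A picture is of the moment at which its call begins. camera_params takes no time and is no camera call.
- robot.close_job(): hands the job in, once; it reports no verdict.
The state is a dict: "time_s": time; "joint_pos": joint angles; "joint_vel": joint speeds; "joint_torque": joint torques, N m; "tool_pos": TCP position; "eef_rot": TCP orientation; "contact_force": force on the tool from outside, world axes, zero at the start; "ft_torque": the same for the moment, N m; "finger_gap": finger opening in m.
Only numpy, scipy, OpenCV 4.12 (cv2) and the standard library are available. Lean on these libraries where they do the work, as an engineer would, in place of code of your own. Each camera call takes 0.05 s, during which the arm holds its last target. There are 200 camera calls.

## Working session

There is one attempt and no reset: what is moved stays moved. The work goes in short steps, Python scripts to look and compute and a tool call to move; the robot and the scene stay as the last step left them, time stands still between calls to the robot, and variables do not carry over. Pictures are saved under pics/ and viewed, about 8 in all and at most 12, crops included, and the job is handed in when it is done.

Besides the shell and the picture viewer there is one more tool, called after "Request:" as name([rows], argument=value, ...), one row to a line, values as JSON. apply_moves: Moves the arm, as the interface text tells. Its arguments: {"type":"object","properties":{"jaw":{"type":"array","items":{"type":"number"}},"offset":{"type":"array","items":{"type":"array","items":{"type":"number"}}},"yaw":{"type":"array","items":{"type":"number"}}},"required":["jaw","offset","yaw"]}

```bash
ls; mkdir -p pics; cat > h.py <<'E'
import numpy as np, cv2
from bench import robot
def ray(cam,uv):
    p=robot.camera_params(cam); K=np.array([[p['fx'],0,p['cx']],[0,p['fy'],p['cy']],[0,0,1.]])
    n=cv2.undistortPoints(np.array(uv,float).reshape(-1,1,2),K,np.array(p['dist'],float)).reshape(-1,2)
    E=np.array(p['extrinsics']); d=np.c_[n[:,0],-n[:,1],-np.ones(len(n))]@E[:3,:3].T
    return E[:3,3],d
def plane(cam,uv,z):
    o,d=ray(cam,uv); return o+d*((z-o[2])/d[:,2])[:,None]
def proj(cam,X):
    p=robot.camera_params(cam); K=np.array([[p['fx'],0,p['cx']],[0,p['fy'],p['cy']],[0,0,1.]])
    E=np.array(p['extrinsics']); c=(np.atleast_2d(X)-E[:3,3])@E[:3,:3]; c=c*[1,-1,-1]
    return cv2.projectPoints(c,np.zeros(3),np.zeros(3),K,np.array(p['dist'],float))[0].reshape(-1,2)
def snap(cam,name):
    im=cv2.cvtColor(np.asarray(robot.read_camera(cam)),cv2.COLOR_RGB2BGR); cv2.imwrite(f'pics/{name}.png',im); return im
E
python3 - <<'E'
from h import *
for c in('scene','top'):
    snap(c,c+'0'); print(robot.camera_params(c))
print(robot.read_state())
E
```

```text
pics
{'fx': 505.4821170883118, 'fy': 505.4821170883118, 'cx': 329.24493422521823, 'cy': 201.1257442346367, 'dist': array([-0.10838041,  0.        ,  0.        ,  0.        ,  0.        ]), 'extrinsics': array([[ 0.61627478, -0.45450231,  0.6431431 ,  1.24663935],
       [ 0.78720153,  0.33188981, -0.51977198, -0.49963889],
       [ 0.02278492,  0.82660559,  0.56232023,  0.63073205],
       [ 0.        ,  0.        ,  0.        ,  1.        ]])}
{'fx': 361.8904317714477, 'fy': 361.8904317714477, 'cx': 318.28153614642935, 'cy': 199.22102863775075, 'dist': array([-0.04282706,  0.        ,  0.        ,  0.        ,  0.        ]), 'extrinsics': array([[-0.01652865,  0.99078751, -0.13441324,  0.51607657],
       [-0.99932746, -0.02077075, -0.03021921, -0.02698389],
       [-0.03273268,  0.13382336,  0.99046448,  0.94963166],
       [ 0.        ,  0.        ,  0.        ,  1.        ]])}
{'time_s': 0.1, 'joint_pos': array([-8.89903036e-01,  3.59300804e-01,  1.11791258e-02, -2.96511939e-04,
       -1.22410863e+00, -2.88080835e-01]), 'joint_vel': array([ 3.60573791e-04, -2.13069920e-03,  9.53591230e-04,  6.40760411e-05,
        1.69315222e-03,  1.04552310e-03]), 'joint_torque': array([-2.21485745e-03, -5.84763658e+01,  2.94106776e+01,  6.95453122e+00,
       -3.15961799e-03,  1.84792657e-05]), 'tool_pos': array([ 0.25818427, -0.62321796,  0.23048136]), 'eef_rot': array([-2.10585337e-04, -1.95096363e-01,  9.80783807e-01,  6.99400597e-04]), 'contact_force': array([ 0.53618613,  0.35486987, -0.60485874]), 'ft_torque': array([ 0.00396465, -0.00340205, -0.03265416]), 'finger_gap': 0.08577582583172341}
```

View pics/top0.png

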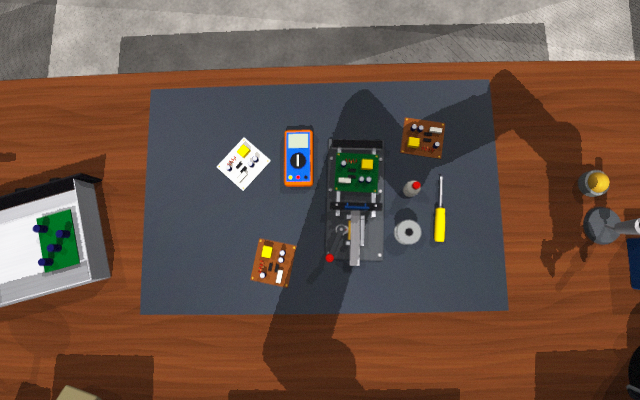

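View pics/scene0.png

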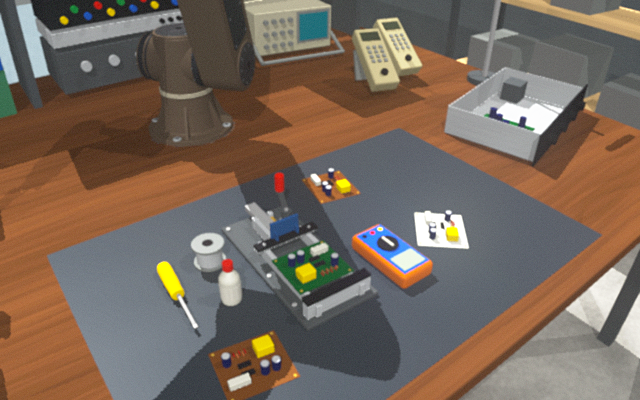

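The top view shows the holder at about (355,200), its red grip at (329,258), the blue thumb plate at about (356,207) and the green board at (357,172). In the scene view the grip is at (280,183), the plate at (285,227) and the board at (315,262).

```bash
python3 - <<'E'
from h import *
from itertools import product
def tri(a,b):
    o1,d1=ray('top',[a]);o2,d2=ray('scene',[b]);d1=d1[0];d2=d2[0]
    t=np.linalg.lstsq(np.c_[d1,-d2],o2-o1,rcond=None)[0]
    p,q=o1+t[0]*d1,o2+t[1]*d2; return (p+q)/2,np.linalg.norm(p-q)
out={}
for c in('top','scene'):
    im=cv2.imread(f'pics/{c}0.png'); hsv=cv2.cvtColor(im,cv2.COLOR_BGR2HSV)
    x0,y0,x1,y1=(315,130,395,275) if c=='top' else (215,165,380,325)
    def comp(m,tag):
        M=np.zeros_like(m);M[y0:y1,x0:x1]=m[y0:y1,x0:x1]
        n,l,s,ce=cv2.connectedComponentsWithStats(M)
        for i in range(1,n):
            if s[i,4]>15: print(c,tag,s[i],ce[i].round(1)); 
            if s[i,4]>15:
                cn=cv2.findContours((l==i).astype(np.uint8),0,1)[0][0]; print('   ',np.round(cv2.boxPoints(cv2.minAreaRect(cn)),1).tolist())
    h,s,v=cv2.split(hsv)
    comp((((h<8)|(h>172))&(s>170)&(v>90)).astype(np.uint8),'red')
    comp(((h>100)&(h<125)&(s>130)&(v>40)).astype(np.uint8),'blue')
    g=((h>45)&(h<85)&(s>120)&(v>30)).astype(np.uint8)
    comp(cv2.morphologyEx(g,cv2.MORPH_CLOSE,np.ones((7,7))),'green')
t=cv2.imread('pics/top0.png')[130:270,310:400]; t=cv2.resize(t,None,fx=4.2,fy=4.2,interpolation=2)
s=cv2.imread('pics/scene0.png')[165:325,210:385]; s=cv2.resize(s,None,fx=2.3,fy=2.3,interpolation=2)
W=np.zeros((590,790,3),np.uint8);W[:588,:378]=t;W[:368,380:380+s.shape[1]]=s[:,:410];cv2.imwrite('pics/crop0.png',np.clip(W.astype(float)*1.6,0,255).astype(np.uint8))
E
```

```text
top red [325 254   9   8  56] [329.2 257.6]
    [[325.0, 254.0], [333.0, 254.0], [333.0, 261.0], [325.0, 261.0]]
top blue [344 202  26   8 110] [356.2 206.8]
    [[344.0, 209.0], [344.0, 202.0], [369.0, 202.0], [369.0, 209.0]]
top green [ 334  153   45   40 1475] [355.7 172.8]
    [[333.29998779296875, 190.10000610351562], [335.8999938964844, 151.5], [379.0, 154.39999389648438], [376.5, 193.0]]
scene red [275 173   9  19 161] [279.  181.9]
    [[275.0, 173.0], [283.0, 173.0], [283.0, 191.0], [275.0, 191.0]]
scene red [222 259  11  13 105] [227.1 265.3]
    [[221.5, 260.1000061035156], [230.60000610351562, 258.6000061035156], [232.60000610351562, 270.3999938964844], [223.5, 271.8999938964844]]
scene blue [271 214  28  27 433] [284.3 226.1]
    [[266.20001220703125, 224.39999389648438], [296.6000061035156, 212.89999389648438], [303.1000061035156, 230.10000610351562], [272.79998779296875, 241.60000610351562]]
scene blue [358 227  22  27 250] [371.4 239.3]
    [[357.70001220703125, 236.39999389648438], [369.1000061035156, 221.6999969482422], [390.5, 238.3000030517578], [379.0, 253.0]]
scene green [ 273  246   80   48 1336] [312.2 269.8]
    [[272.29998779296875, 260.29998779296875], [336.5, 233.1999969482422], [352.70001220703125, 271.6000061035156], [288.3999938964844, 298.6000061035156]]
```

View pics/crop0.png

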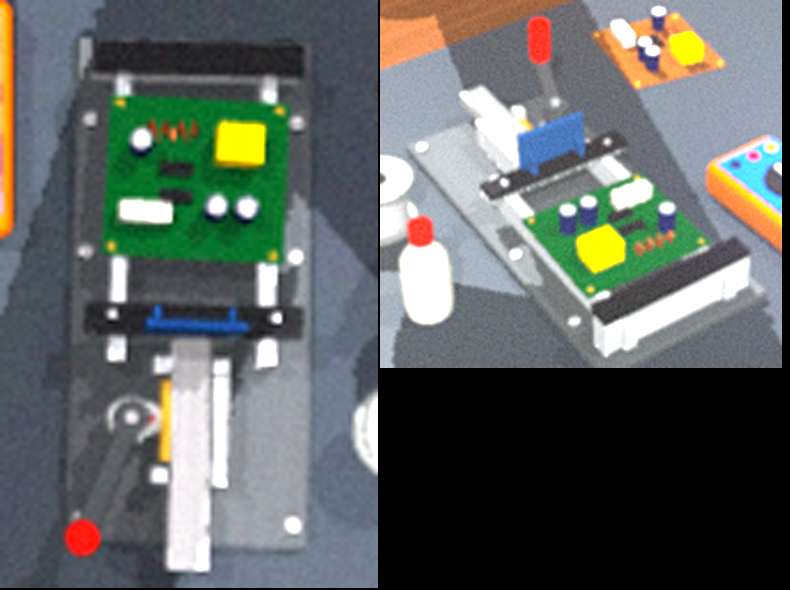

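The enlarged crop (4.2x, origin 310,130) shows the lever locked, with its pin at (132,416) and grip at (83,537). The base's near corners are at (68,546) and (305,549), the jaw bar at y≈320, and the thumb plate edge runs (147,325)–(248,325).

```bash
python3 - <<'E'
from h import *
c=lambda a:np.array(a,float)/4.2+[310,130]-.38
B=plane('top',c([(68,546),(305,549),(308,40),(80,38)]),.010); print('base',B.round(4).tolist())
S=plane('top',c([(90,119),(297,122),(85,251),(296,256),(293,524)]),.012); print('screws',S.round(4).tolist())
print('yaw est right screws',np.arctan2(*(S[1]-S[4])[1::-1]), 'left', np.arctan2(*(S[0]-S[2])[1::-1]))
pin=plane('top',c([(132,416)]),.057);g=plane('top',[(329.2,257.6)],.092);print('pin',pin,'grip',g,np.linalg.norm(g-pin))
g72=plane('scene',[(279,182)],.072);print('grip scene',g72)
bl=plane('top',c([(147,328),(248,328)]),.080);print('plate',bl, np.arctan2(*(bl[0]-bl[1])[1::-1])-np.pi/2)
print('jawbar ends',plane('top',c([(86,303),(303,308),(303,338),(85,335)]),.046))
print('fixed',plane('top',c([(92,76),(305,76)]),.046))
print('bar',plane('top',c([(170,340),(166,570),(210,570),(210,340)]),.032))
print('board',plane('top',c([(112,95),(290,101),(283,263),(104,257)]),.036))
E
```

```text
base [[0.4869, -0.015, 0.01], [0.4826, -0.1592, 0.01], [0.802, -0.1739, 0.01], [0.8069, -0.0289, 0.01]]
screws [[0.7532, -0.0341, 0.012], [0.7481, -0.1644, 0.012], [0.6687, -0.0292, 0.012], [0.6627, -0.1603, 0.012], [0.4979, -0.1522, 0.012]]
yaw est right screws -0.048812345884714774 left -0.05837300058877751
pin [[ 0.56297325 -0.05455012  0.057     ]] grip [[ 0.49397974 -0.02411527  0.092     ]] 0.08313473993718089
grip scene [[ 0.49049118 -0.02396383  0.072     ]]
plate [[ 0.6120764  -0.06369273  0.08      ]
 [ 0.6108961  -0.12155423  0.08      ]] -0.020395940695384862
jawbar ends [[ 0.63163004 -0.02904299  0.046     ]
 [ 0.62593139 -0.15841402  0.046     ]
 [ 0.60794943 -0.15770101  0.046     ]
 [ 0.61237468 -0.02804403  0.046     ]]
fixed [[ 0.77153124 -0.03566492  0.046     ]
 [ 0.76835655 -0.16546228  0.046     ]]
bar [[ 0.60978616 -0.07943167  0.032     ]
 [ 0.47250895 -0.07328426  0.032     ]
 [ 0.47207688 -0.09936998  0.032     ]
 [ 0.60929825 -0.10359062  0.032     ]]
board [[ 0.7619641  -0.04783067  0.036     ]
 [ 0.75552987 -0.1571285   0.036     ]
 [ 0.65485624 -0.14888433  0.036     ]
 [ 0.66086902 -0.04059219  0.036     ]]
```

Holder frame: origin ≈ (0.6446, −0.0943), yaw −0.042, and the predicted pin and grip positions agree with the picture. Next I shut the fingers and turn so the tool's y axis lies along the lever.

Request:
apply_moves([
  [0, 0, 0],
  [0, 0, 0],
  [0, 0, 0],
  [0, 0, 0],
  [0, 0, 0],
  [0, 0, 0],
  [0, 0, 0],
], jaw=[0, 0, 0, 0, 0, 0, 0], yaw=[-0.121, -0.121, -0.121, -0.121, -0.121, -0.121, 0])

```text
time_s: 0.68
tool_pos: [0.2582, -0.6233, 0.2308]
eef_rot: [0.0, -0.533, 0.846, 0.0]
contact_force: [-0.0, -0.0, 0.6]
finger_gap: 0.0004
```

```bash
cat >> h.py <<'E'
O=np.array([.6446,-.0943]);YAW=-.042
RH=np.array([[np.cos(YAW),-np.sin(YAW)],[np.sin(YAW),np.cos(YAW)]])
def where():
    from scipy.spatial.transform import Rotation as Ro
    s=robot.read_state();R=Ro.from_quat(s['eef_rot'],scalar_first=True).as_matrix()
    p=s['tool_pos'];h=RH.T@(p[:2]-O)*1e3
    th=np.arctan2(R[1,1],R[0,1])-YAW
    print('t',round(s['time_s'],2),'h mm',h.round(1),'z',round(p[2]*1e3,1),'tool-y angle in holder',round(th%(2*np.pi),3),'F',s['contact_force'].round(1),'gap',round(s['finger_gap'],4),'q',s['joint_pos'].round(2))
    return s,R
def to(hx,hy,z):
    s,R=where();w=np.r_[RH@np.array([hx,hy])/1e3+O,z/1e3]
    print('offset to',(hx,hy,z),((R.T@(w-s['tool_pos']))*1e3).round(1))
E
python3 -c "
from h import *
to(-164,40.9,150)"
```

```text
t 0.68 h mm [-363.8 -544.8] z 230.8 tool-y angle in holder 2.737 F [-0.  -0.   0.6] gap 0.0004 q [-0.89  0.36  0.01 -0.   -1.22  0.44]
offset to (-164, 40.9, 150) [-617.    46.8   81.1]
```

Request:
apply_moves([
  [-31, 2.3, 0],
  [-31, 2.3, 0],
  [-31, 2.3, 0],
  [-31, 2.3, 0],
  [-31, 2.3, 0],
  [-31, 2.3, 0],
  [-31, 2.3, 0],
  [-31, 2.3, 0],
  [-31, 2.3, 0],
  [-31, 2.3, 0],
], jaw=[0, 0, 0, 0, 0, 0, 0, 0, 0, 0], yaw=[0, 0, 0, 0, 0, 0, 0, 0, 0, 0])

```text
time_s: 1.52
tool_pos: [0.3732, -0.3332, 0.2313]
eef_rot: [0.0, -0.529, 0.849, 0.0]
contact_force: [1.1, 0.6, -0.6]
finger_gap: 0.0
```

Request:
apply_moves([
  [-31, 2.4, 8],
  [-31, 2.4, 8],
  [-31, 2.4, 8],
  [-31, 2.4, 8],
  [-31, 2.4, 8],
  [-31, 2.4, 8],
  [-31, 2.4, 8],
  [-31, 2.4, 8],
  [-31, 2.4, 8],
  [-28, 2.2, 9],
  [0, 0, 0],
], jaw=[0, 0, 0, 0, 0, 0, 0, 0, 0, 0, 0], yaw=[0, 0, 0, 0, 0, 0, 0, 0, 0, 0, 0])

```text
time_s: 2.43
tool_pos: [0.4867, -0.0449, 0.1488]
eef_rot: [-0.001, -0.53, 0.848, 0.0]
contact_force: [-0.2, 0.7, 0.6]
finger_gap: -0.0001
```

```bash
python3 -c "
from h import *
to(-164,40.9,62)"
```

```text
t 2.43 h mm [-159.9   42.8] z 148.8 tool-y angle in holder 2.73 F [-0.2  0.7  0.6] gap -0.0001 q [ 0.31  0.13 -0.5  -0.   -0.94 -0.76]
offset to (-164, 40.9, 62) [ 3.3  2.9 86.8]
```

Request:
apply_moves([
  [5, 3, 0],
  [0, 0, 22],
  [0, 0, 22],
  [0, 0, 22],
  [0, 0, 21],
  [0, 0, 0],
], jaw=[0, 0, 0, 0, 0, 0], yaw=[0, 0, 0, 0, 0, 0])

```text
time_s: 2.93
tool_pos: [0.4777, -0.0528, 0.0603]
eef_rot: [-0.003, -0.529, 0.849, 0.001]
contact_force: [-1.4, -0.5, -1.2]
finger_gap: -0.0001
```

```bash
python3 - <<'E'
from h import *
to(-164,40.9,62)
a=snap('top','t1')[130:275,300:400];b=snap('scene','s1')[140:270,200:370]
W=np.zeros((590,790,3),np.uint8);W[:580,:400]=cv2.resize(a,None,fx=4,fy=4,interpolation=2);W[:299,400:790]=cv2.resize(b,None,fx=2.3,fy=2.3,interpolation=2)[:,:390]
cv2.imwrite('pics/c1.png',np.clip(W*1.5,0,255).astype(np.uint8))
E
```

```text
t 2.93 h mm [-168.5   34.5] z 60.3 tool-y angle in holder 2.727 F [-1.4 -0.5 -1.2] gap -0.0001 q [ 0.3   0.23 -0.62 -0.   -0.72 -0.76]
offset to (-164, 40.9, 62) [-7.7 -1.5 -1.7]
```

View pics/c1.png

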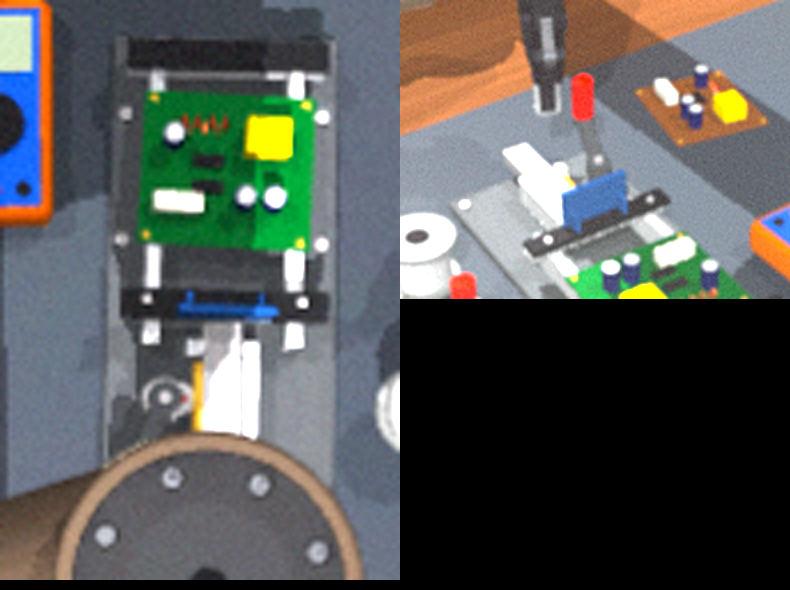

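The view shows the fingertips in front of and clear of the grip (crop 545,105 vs 583,97), above the bar. Starting the swing out.

Request:
apply_moves([
  [-5, 0, 0],
  [-5, 0, 0],
  [-4.5, 1.4, 0],
  [-4.5, 1.4, 0],
  [-4.5, 1.4, 0],
  [-4.5, 1.4, 0],
  [-4.5, 1.4, 0],
  [-4.5, 1.4, 0],
  [-4.5, 1.4, 0],
  [-4.5, 1.4, 0],
  [-4.5, 1.4, 0],
  [-4.5, 1.4, 0],
], jaw=[0, 0, 0, 0, 0, 0, 0, 0, 0, 0, 0, 0], yaw=[0, 0, 0.06, 0.06, 0.06, 0.06, 0.06, 0.06, 0.06, 0.06, 0.06, 0.06])

```text
time_s: 4.03
tool_pos: [0.5037, -0.0002, 0.0642]
eef_rot: [-0.0, -0.255, 0.967, -0.0]
contact_force: [-1.9, -3.6, -0.1]
finger_gap: 0.0001
```

```bash
cat >> h.py <<'E'
def rel():
    s,R=where(); d=np.r_[RH@np.array([-85,36])/1e3+O,s['tool_pos'][2]]
    print('TCP rel pin in tool frame',(R.T@(s['tool_pos']-d)*1e3).round(1),'F tool',(R.T@s['contact_force']).round(1))
E
python3 -c "
from h import *
rel()"
```

```text
t 4.03 h mm [-144.8   88.1] z 64.2 tool-y angle in holder 2.128 F [-1.9 -3.6 -0.1] gap 0.0001 q [ 0.39  0.26 -0.57  0.   -0.74 -1.45]
TCP rel pin in tool frame [23.2 75.8  0. ] F tool [ 3.4 -2.2  0.1]
```

Request:
apply_moves([
  [-4.5, 1.2, 0],
  [-4.5, 1.2, 0],
  [-4.5, 1.2, 0],
  [-4.5, 1.2, 0],
  [-4.5, 1.2, 0],
  [-4.5, 1.2, 0],
  [-4.5, 1.2, 0],
  [-4.5, 1.2, 0],
  [-4.5, 1.2, 0],
  [-4.5, 1.2, 0],
  [-4.5, 1.2, 0],
  [-4.5, 1.2, 0],
], jaw=[0, 0, 0, 0, 0, 0, 0, 0, 0, 0, 0, 0], yaw=[0.06, 0.06, 0.06, 0.06, 0.06, 0.06, 0.06, 0.06, 0.06, 0.06, 0.06, 0.06])

```text
time_s: 5.03
tool_pos: [0.5533, 0.0248, 0.0643]
eef_rot: [-0.0, 0.102, 0.995, 0.0]
contact_force: [-3.4, 4.0, 1.1]
finger_gap: 0.0005
```

```bash
python3 -c "
from h import *
rel()"
```

```text
t 5.03 h mm [-96.2 115.2] z 64.3 tool-y angle in holder 1.408 F [-3.4  4.   1.1] gap 0.0005 q [ 0.4   0.33 -0.46 -0.   -0.78 -2.17]
TCP rel pin in tool frame [23.9 76.3  0.1] F tool [ 4.2  3.3 -1.1]
```

Request:
apply_moves([
  [-4.5, 1.2, 0],
  [-4.5, 1.2, 0],
  [-4.5, 1.2, 0],
  [-4.5, 1.2, 0],
  [-4.5, 1.2, 0],
  [-4, 1, 0],
  [-1, 0, 0],
  [0, 0, 0],
], jaw=[0, 0, 0, 0, 0, 0, 0, 0], yaw=[0.06, 0.06, 0.06, 0.06, 0.06, 0.05, 0, 0])

```text
time_s: 5.7
tool_pos: [0.5821, 0.0217, 0.0642]
eef_rot: [0.001, 0.271, 0.962, 0.001]
contact_force: [-0.4, 1.2, 0.0]
finger_gap: 0.0003
```

```bash
python3 -c "
from h import *
rel()"
```

```text
t 5.7 h mm [-67.3 113.3] z 64.2 tool-y angle in holder 1.063 F [-0.4  1.2  0. ] gap 0.0003 q [ 0.37  0.37 -0.4  -0.   -0.8  -2.49]
TCP rel pin in tool frame [22.1 76.1  0.1] F tool [ 1.   0.9 -0. ]
```

Nearly there; nudging on until the stop is felt.

Request:
apply_moves([
  [-1.5, 0, 0],
  [-1.5, 0, 0],
  [0, 0, 0],
], jaw=[0, 0, 0], yaw=[0, 0, 0])

```text
time_s: 5.95
tool_pos: [0.5841, 0.0195, 0.0637]
eef_rot: [0.0, 0.272, 0.962, 0.0]
contact_force: [-2.6, 4.4, 1.7]
finger_gap: 0.0
```

```bash
python3 -c "
from h import *
rel()"
```

```text
t 5.95 h mm [-65.3 111.2] z 63.7 tool-y angle in holder 1.062 F [-2.6  4.4  1.7] gap 0.0 q [ 0.37  0.37 -0.4  -0.   -0.8  -2.49]
TCP rel pin in tool frame [19.3 75.3  0. ] F tool [ 4.5  2.4 -1.7]
```

Request:
apply_moves([
  [-1.5, 0, 0],
  [-1.5, 0, 0],
  [-1, 0, 0],
  [0, 0, 0],
], jaw=[0, 0, 0, 0], yaw=[0, 0, 0, 0])

```text
time_s: 6.28
tool_pos: [0.5846, 0.0191, 0.0636]
eef_rot: [-0.002, 0.272, 0.962, 0.0]
contact_force: [-17.1, 18.2, 13.1]
finger_gap: 0.0001
```

```bash
python3 -c "
from h import *
rel()"
```

```text
t 6.28 h mm [-64.7 110.8] z 63.6 tool-y angle in holder 1.062 F [-17.1  18.2  13.1] gap 0.0001 q [ 0.36  0.37 -0.39 -0.   -0.81 -2.48]
TCP rel pin in tool frame [18.7 75.2  0.1] F tool [ 24.2   6.6 -13. ]
```

The stop is reached (about 25 N, no further motion). Backing off, rising, and going behind the thumb plate.

Request:
apply_moves([
  [9, 0, 0],
  [9, 0, 0],
  [0, 0, -30],
  [0, 0, -30],
  [0, 0, 0],
  [0, 0, 0],
  [0, 0, 0],
  [0, 0, 0],
  [0, 0, 0],
  [0, 0, 0],
], jaw=[0, 0, 0, 0, 0, 0, 0, 0, 0, 0], yaw=[0, 0, 0, 0, -0.1, -0.1, -0.1, -0.1, -0.109, 0])

```text
time_s: 7.12
tool_pos: [0.572, 0.0262, 0.1234]
eef_rot: [0.0, 0.019, 1.0, -0.0]
contact_force: [0.4, -0.0, -0.4]
finger_gap: -0.0001
```

```bash
python3 -c "
from h import *
to(-66,0,64)"
```

```text
t 7.12 h mm [-77.6 117.4] z 123.4 tool-y angle in holder 1.576 F [ 0.4 -0.  -0.4] gap -0.0001 q [ 0.39  0.29 -0.36  0.   -0.92 -2.  ]
offset to (-66, 0, 64) [ -11.  -117.4   59.5]
```

Request:
apply_moves([
  [-2, -29, 0],
  [-2, -29, 0],
  [-2, -29, 0],
  [-2, -30, 0],
  [0, 0, 20],
  [0, 0, 20],
  [0, 0, 19],
  [0, 0, 0],
], jaw=[0, 0, 0, 0, 0, 0, 0, 0], yaw=[0, 0, 0, 0, 0, 0, 0.005, 0])

```text
time_s: 7.78
tool_pos: [0.5725, -0.0913, 0.0608]
eef_rot: [-0.003, 0.026, 1.0, -0.0]
contact_force: [-1.6, -0.0, -0.2]
finger_gap: 0.0
```

```bash
python3 - <<'E'
from h import *
where()
a=snap('top','t2')[130:275,300:400];b=snap('scene','s2')[140:310,200:370]
W=np.zeros((590,800,3),np.uint8);W[:580,:400]=cv2.resize(a,None,fx=4,fy=4,interpolation=2);W[:391,400:791]=cv2.resize(b,None,fx=2.3,fy=2.3,interpolation=2)
cv2.imwrite('pics/c2.png',np.clip(W*1.5,0,255).astype(np.uint8))
E
```

```text
t 7.78 h mm [-72.2  -0.1] z 60.8 tool-y angle in holder 1.561 F [-1.6 -0.  -0.2] gap 0.0 q [ 0.18  0.37 -0.4  -0.   -0.8  -1.8 ]
```

View pics/c2.png

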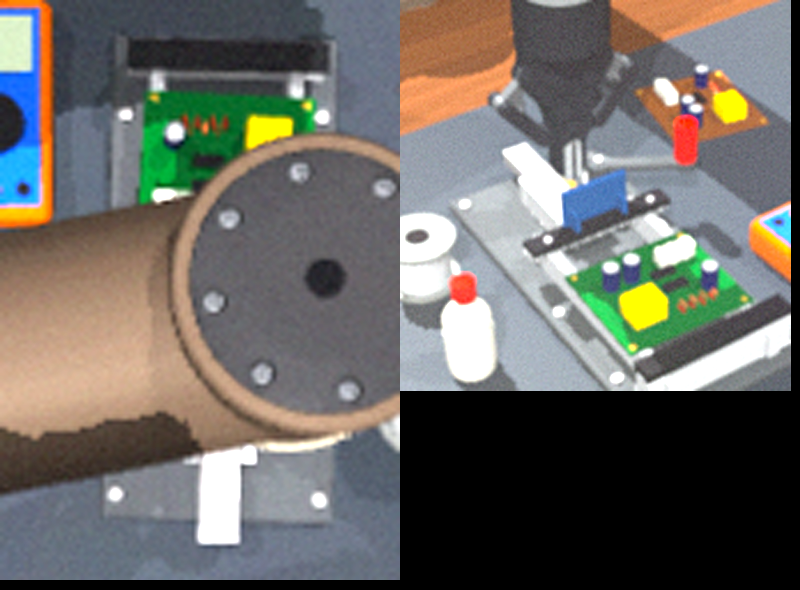

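Lever is fully out (grip at crop 686,140) and the fingers stand behind the blue plate. Pushing the jaw.

Request:
apply_moves([
  [-6, 0, -2],
  [-6, 0, 0],
  [-4, 0, 0],
  [-4, 0, 0],
  [-4, 0, 0],
  [-4, 0, 0],
  [-4, 0, 0],
  [-4, 0, 0],
  [-4, 0, 0],
  [-4, 0, 0],
  [-4, 0, 0],
  [-4, 0, 0],
], jaw=[0, 0, 0, 0, 0, 0, 0, 0, 0, 0, 0, 0], yaw=[-0.01, 0, 0, 0, 0, 0, 0, 0, 0, 0, 0, 0])

```text
time_s: 8.88
tool_pos: [0.6272, -0.0928, 0.0662]
eef_rot: [-0.0, 0.019, 1.0, -0.0]
contact_force: [-3.9, -1.3, 2.1]
finger_gap: -0.0
```

```bash
python3 -c "
from h import *
where()"
```

```text
t 8.88 h mm [-17.4   0.7] z 66.2 tool-y angle in holder 1.575 F [-3.9 -1.3  2.1] gap -0.0 q [ 0.16  0.44 -0.28  0.   -0.86 -1.77]
```

Request:
apply_moves([
  [-3, 0, 0],
  [-3, 0, 0],
  [-3, 0, 0],
  [-2, 0, 0],
  [-2, 0, 0],
  [-1, 0, 0],
  [0, 0, 0],
], jaw=[0, 0, 0, 0, 0, 0, 0], yaw=[0, 0, 0, 0, 0, 0, 0])

```text
time_s: 9.47
tool_pos: [0.6413, -0.0931, 0.0662]
eef_rot: [0.0, 0.019, 1.0, 0.0]
contact_force: [-2.7, -1.7, -0.3]
finger_gap: -0.0002
```

```bash
python3 -c "
from h import *
where()"
```

```text
t 9.47 h mm [-3.3  1.1] z 66.2 tool-y angle in holder 1.576 F [-2.7 -1.7 -0.3] gap -0.0002 q [ 0.16  0.46 -0.25 -0.   -0.87 -1.76]
```

Request:
apply_moves([
  [-1, 0, 0],
  [-1, 0, 0],
  [-1, 0, 0],
  [-1, 0, 0],
  [0, 0, 0],
], jaw=[0, 0, 0, 0, 0], yaw=[0, 0, 0, 0, 0])

```text
time_s: 9.88
tool_pos: [0.6452, -0.0932, 0.0662]
eef_rot: [0.0, 0.019, 1.0, 0.0]
contact_force: [-2.9, -1.9, -1.1]
finger_gap: -0.0003
```

```bash
python3 -c "
from h import *
where()"
```

```text
t 9.88 h mm [0.6 1.1] z 66.2 tool-y angle in holder 1.576 F [-2.9 -1.9 -1.1] gap -0.0003 q [ 0.16  0.46 -0.24 -0.   -0.87 -1.76]
```

Request:
apply_moves([
  [-1, 0, 0],
  [-1, 0, 0],
  [-1, 0, 0],
  [-1, 0, 0],
  [0, 0, 0],
], jaw=[0, 0, 0, 0, 0], yaw=[0, 0, 0, 0, 0])

```text
time_s: 10.3
tool_pos: [0.6481, -0.0934, 0.0662]
eef_rot: [-0.001, 0.019, 1.0, -0.0]
contact_force: [-7.5, -0.9, 1.8]
finger_gap: -0.0003
```

```bash
python3 -c "
from h import *
where()"
```

```text
t 10.3 h mm [3.5 1. ] z 66.2 tool-y angle in holder 1.575 F [-7.5 -0.9  1.8] gap -0.0003 q [ 0.15  0.47 -0.23 -0.   -0.88 -1.76]
```

Request:
apply_moves([
  [-1, 0, 0],
  [-1, 0, 0],
  [0, 0, 0],
  [0, 0, 0],
], jaw=[0, 0, 0, 0], yaw=[0, 0, 0, 0])

```text
time_s: 10.63
tool_pos: [0.6482, -0.0934, 0.0661]
eef_rot: [-0.003, 0.019, 1.0, -0.0]
contact_force: [-13.0, 0.5, 7.3]
finger_gap: -0.0002
```

```bash
python3 - <<'E'
from h import *
where()
b=snap('scene','s3')[150:320,210:400]
cv2.imwrite('pics/c3.png',np.clip(cv2.resize(b,None,fx=3.5,fy=3.5,interpolation=2)*1.5,0,255).astype(np.uint8))
E
```

```text
t 10.63 h mm [3.5 1. ] z 66.1 tool-y angle in holder 1.575 F [-13.    0.5   7.3] gap -0.0002 q [ 0.15  0.47 -0.22 -0.   -0.88 -1.76]
```

View pics/c3.png

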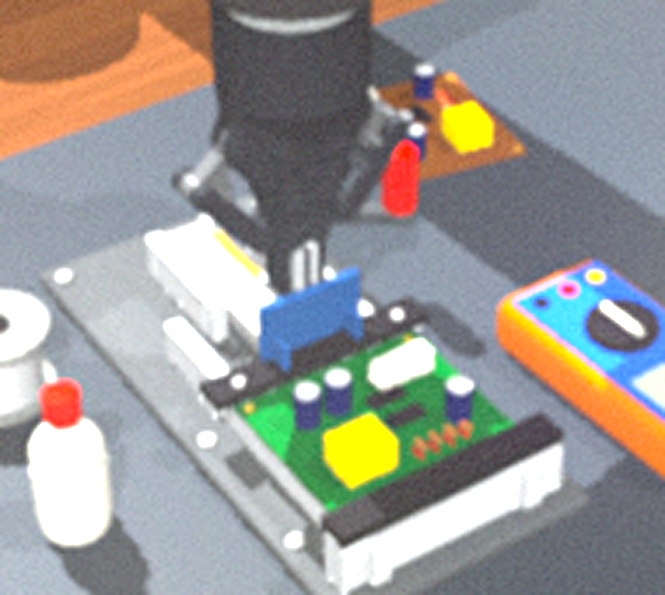

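The jaw and board are against the fixed jaw with no gap visible. One more firm push, then back off and check from above.

Request:
apply_moves([
  [-1, 0, 0],
  [-1, 0, 0],
  [0, 0, 0],
  [0, 0, 0],
], jaw=[0, 0, 0, 0], yaw=[0, 0, 0, 0])

```text
time_s: 11.02
tool_pos: [0.6483, -0.0935, 0.0661]
eef_rot: [-0.004, 0.019, 1.0, -0.0]
contact_force: [-19.6, 3.0, 11.6]
finger_gap: 0.0002
```

Request:
apply_moves([
  [4, 0, 0],
  [10, 0, 0],
  [10, 0, 0],
  [0, 0, -30],
  [0, 0, -30],
  [0, 35, 0],
  [0, 35, 0],
  [0, 0, 0],
], jaw=[0, 0, 0, 0, 0, 0, 0, 0], yaw=[0, 0, 0, 0, 0, 0, 0, 0])

```text
time_s: 11.68
tool_pos: [0.633, -0.0182, 0.1279]
eef_rot: [0.002, 0.017, 1.0, 0.001]
contact_force: [-0.8, -0.7, 0.0]
finger_gap: 0.0003
```

Request:
apply_moves([
  [0, 35, 0],
  [0, 35, 0],
  [0, 0, 0],
  [0, 0, 0],
  [0, 0, 0],
  [0, 0, 0],
  [0, 0, 0],
  [0, 0, 0],
], jaw=[0, 0, 0, 0, 0, 0, 0, 0], yaw=[0, 0, 0.1, 0.1, 0.1, 0.1, 0.1, 0])

```text
time_s: 12.35
tool_pos: [0.6345, 0.0477, 0.1267]
eef_rot: [0.001, 0.267, 0.964, 0.001]
contact_force: [-0.1, 0.4, -0.8]
finger_gap: 0.0
```

```bash
python3 - <<'E'
from h import *
to(-21,86,63)
a=snap('top','t4')[130:275,300:400];b=snap('scene','s4')[150:320,210:380]
W=np.zeros((590,800,3),np.uint8);W[:580,:400]=cv2.resize(a,None,fx=4,fy=4,interpolation=2);W[:391,400:791]=cv2.resize(b,None,fx=2.3,fy=2.3,interpolation=2)
cv2.imwrite('pics/c4.png',np.clip(W*1.5,0,255).astype(np.uint8))
E
```

```text
t 12.35 h mm [-16.  141.5] z 126.7 tool-y angle in holder 1.072 F [-0.1  0.4 -0.8] gap 0.0 q [ 0.38  0.38 -0.21  0.   -0.98 -2.49]
offset to (-21, 86, 63) [-22.1 -51.2  63.7]
```

View pics/c4.png

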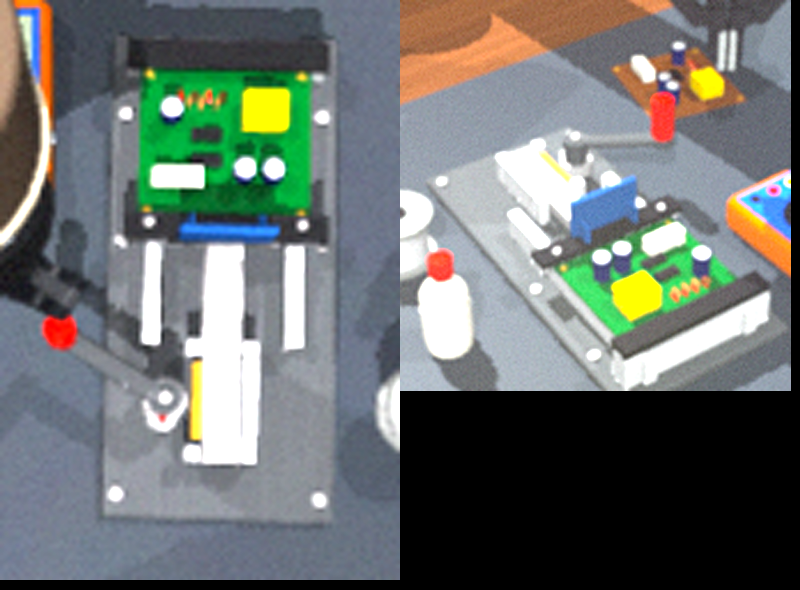

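The board sits square, touching both jaws: far edge under the fixed jaw, near edge under the sliding jaw, no skew visible. The grip is fully out at crop (60,330). Moving to its forward side to lock.

Request:
apply_moves([
  [-12, -26, 0],
  [-12, -25, 0],
  [0, 0, 16],
  [0, 0, 16],
  [0, 0, 16],
  [0, 0, 15],
  [0, 0, 0],
], jaw=[0, 0, 0, 0, 0, 0, 0], yaw=[0, 0, 0, 0, 0, 0, 0])

```text
time_s: 13.03
tool_pos: [0.6269, -0.0093, 0.0604]
eef_rot: [-0.002, 0.264, 0.964, -0.001]
contact_force: [-1.5, -0.2, -1.0]
finger_gap: -0.0001
```

```bash
python3 -c "
from h import *
rel()"
```

```text
t 13.03 h mm [-21.2  84.2] z 60.4 tool-y angle in holder 1.078 F [-1.5 -0.2 -1. ] gap -0.0001 q [ 0.3   0.44 -0.3  -0.   -0.84 -2.4 ]
TCP rel pin in tool frame [-33.3  72.7  -0.3] F tool [ 1.2 -0.9  1. ]
```

Request:
apply_moves([
  [5, 2, -2],
  [5, 0, 0],
  [4.5, 1.3, 0],
  [4.5, 1.3, 0],
  [4.5, 1.3, 0],
  [4.5, 1.3, 0],
  [4.5, 1.3, 0],
  [4.5, 1.3, 0],
  [4.5, 1.3, 0],
  [4.5, 1.3, 0],
  [4.5, 1.3, 0],
  [4.5, 1.3, 0],
], jaw=[0, 0, 0, 0, 0, 0, 0, 0, 0, 0, 0, 0], yaw=[0, 0, -0.06, -0.06, -0.06, -0.06, -0.06, -0.06, -0.06, -0.06, -0.06, -0.06])

```text
time_s: 14.03
tool_pos: [0.5835, 0.0232, 0.0672]
eef_rot: [0.003, -0.034, 0.999, 0.001]
contact_force: [4.5, 0.4, -3.1]
finger_gap: -0.0003
```

```bash
python3 -c "
from h import *
rel()"
```

```text
t 14.03 h mm [-65.9 114.9] z 67.2 tool-y angle in holder 1.681 F [ 4.5  0.4 -3.1] gap -0.0003 q [ 0.37  0.36 -0.4   0.   -0.8  -1.88]
TCP rel pin in tool frame [-27.6  76.3   0.2] F tool [-4.5  0.1  3.1]
```

Request:
apply_moves([
  [4.6, 1.2, 0],
  [4.6, 1.2, 0],
  [4.6, 1.2, 0],
  [4.6, 1.2, 0],
  [4.6, 1.2, 0],
  [4.6, 1.2, 0],
  [4.6, 1.2, 0],
  [4.6, 1.2, 0],
  [4.6, 1.2, 0],
  [4.6, 1.2, 0],
  [4.6, 1.2, 0],
  [4.6, 1.2, 0],
], jaw=[0, 0, 0, 0, 0, 0, 0, 0, 0, 0, 0, 0], yaw=[-0.06, -0.06, -0.06, -0.06, -0.06, -0.06, -0.06, -0.06, -0.06, -0.06, -0.06, -0.06])

```text
time_s: 15.03
tool_pos: [0.5296, 0.0174, 0.0678]
eef_rot: [0.005, -0.384, 0.923, 0.0]
contact_force: [2.2, 11.5, 0.1]
finger_gap: -0.0
```

```bash
python3 -c "
from h import *
rel()"
```

```text
t 15.03 h mm [-119.6  106.8] z 67.8 tool-y angle in holder 2.401 F [ 2.2 11.5  0.1] gap -0.0 q [ 0.4   0.29 -0.52 -0.   -0.76 -1.18]
TCP rel pin in tool frame [-28.9  73.3   0.1] F tool [-9.7  6.6  0. ]
```

Request:
apply_moves([
  [4.6, 1.5, 0],
  [4.6, 1.5, 0],
  [4.6, 1.5, 0],
  [4.6, 1.5, 0],
  [4.6, 1.5, 0],
  [4.6, 1.5, 0],
  [3, 0, 0],
  [2, 0, 0],
  [0, 0, 0],
], jaw=[0, 0, 0, 0, 0, 0, 0, 0, 0], yaw=[-0.06, -0.06, -0.06, -0.06, -0.06, -0.06, 0, 0, 0])

```text
time_s: 15.78
tool_pos: [0.5026, -0.0051, 0.0675]
eef_rot: [0.003, -0.542, 0.841, -0.0]
contact_force: [0.0, 2.7, 2.8]
finger_gap: -0.0001
```

```bash
python3 -c "
from h import *
rel()"
```

```text
t 15.78 h mm [-145.6   83.1] z 67.5 tool-y angle in holder 2.758 F [0.  2.7 2.8] gap -0.0001 q [ 0.38  0.25 -0.58 -0.   -0.74 -0.81]
TCP rel pin in tool frame [-21.   73.9  -0.2] F tool [-2.5  1.1 -2.8]
```

Pushing on in small steps to the end stop.

Request:
apply_moves([
  [1.5, 0, 0],
  [1.5, 0, 0],
  [1, 0, 0],
  [0, 0, 0],
], jaw=[0, 0, 0, 0], yaw=[0, 0, 0, 0])

```text
time_s: 16.12
tool_pos: [0.5024, -0.0066, 0.0675]
eef_rot: [0.005, -0.541, 0.841, 0.0]
contact_force: [-1.3, 21.6, 4.0]
finger_gap: -0.0002
```

```bash
python3 -c "
from h import *
rel()"
```

```text
t 16.12 h mm [-145.8   81.7] z 67.5 tool-y angle in holder 2.757 F [-1.3 21.6  4. ] gap -0.0002 q [ 0.38  0.25 -0.58 -0.   -0.74 -0.8 ]
TCP rel pin in tool frame [-19.5  73.5  -0.2] F tool [-19.2  10.1  -3.8]
```

Request:
apply_moves([
  [1.2, 0, 0],
  [1, 0, 0],
  [0, 0, 0],
], jaw=[0, 0, 0], yaw=[0, 0, 0])

```text
time_s: 16.37
tool_pos: [0.5024, -0.0069, 0.0676]
eef_rot: [0.006, -0.541, 0.841, 0.001]
contact_force: [-1.8, 31.3, 2.3]
finger_gap: -0.0001
```

```bash
python3 -c "
from h import *
rel()"
```

```text
t 16.37 h mm [-145.8   81.3] z 67.6 tool-y angle in holder 2.757 F [-1.8 31.3  2.3] gap -0.0001 q [ 0.37  0.25 -0.58 -0.01 -0.73 -0.8 ]
TCP rel pin in tool frame [-19.2  73.3  -0.2] F tool [-27.8  14.6  -2.1]
```

It is at the stop: 31 N moved it only 0.3 mm. Backing off and rising clear for the final look.

Request:
apply_moves([
  [-8, 0, 0],
  [-10, 0, 0],
  [-10, 0, 0],
  [0, 0, -30],
  [0, 0, -30],
  [0, 0, -30],
  [-30, 0, 0],
  [-30, 0, 0],
  [-30, 0, 0],
  [-30, 0, 0],
  [0, 0, 0],
], jaw=[0, 0, 0, 0, 0, 0, 0, 0, 0, 0, 0], yaw=[0, 0, 0, 0, 0, 0, 0, 0, 0, 0, 0])

```text
time_s: 17.28
tool_pos: [0.5621, 0.126, 0.1555]
eef_rot: [0.001, -0.542, 0.84, -0.0]
contact_force: [0.2, -0.6, 0.6]
finger_gap: 0.0001
```

```bash
python3 - <<'E'
from h import *
where()
a=snap('top','t5');b=snap('scene','s5')
for c,im in(('top',a),('scene',b)):
    h,s,v=cv2.split(cv2.cvtColor(im,cv2.COLOR_BGR2HSV))
    m=(((h<8)|(h>172))&(s>170)&(v>90)).astype(np.uint8);k=np.zeros_like(m)
    if c=='top':k[245:275,310:350]=1
    else:k[165:200,260:300]=1
    n,l,st,ce=cv2.connectedComponentsWithStats(m*k);print(c,[(st[i,4],ce[i].round(1)) for i in range(1,n)])
a=a[120:275,295:415]
b=b[150:320,210:380]
W=np.zeros((590,800,3),np.uint8);W[:542,:420]=cv2.resize(a,None,fx=3.5,fy=3.5,interpolation=2)[:542];W[:374,421:795]=cv2.resize(b,None,fx=2.2,fy=2.2,interpolation=2)
cv2.imwrite('pics/c5.png',np.clip(W*1.5,0,255).astype(np.uint8))
E
```

```text
t 17.28 h mm [-91.6 216.6] z 155.5 tool-y angle in holder 2.758 F [ 0.2 -0.6  0.6] gap 0.0001 q [ 0.56  0.26 -0.32  0.   -0.99 -0.99]
top [(np.int32(59), array([329.6, 257.8]))]
scene [(np.int32(162), array([278.2, 181.5]))]
```

View pics/c5.png

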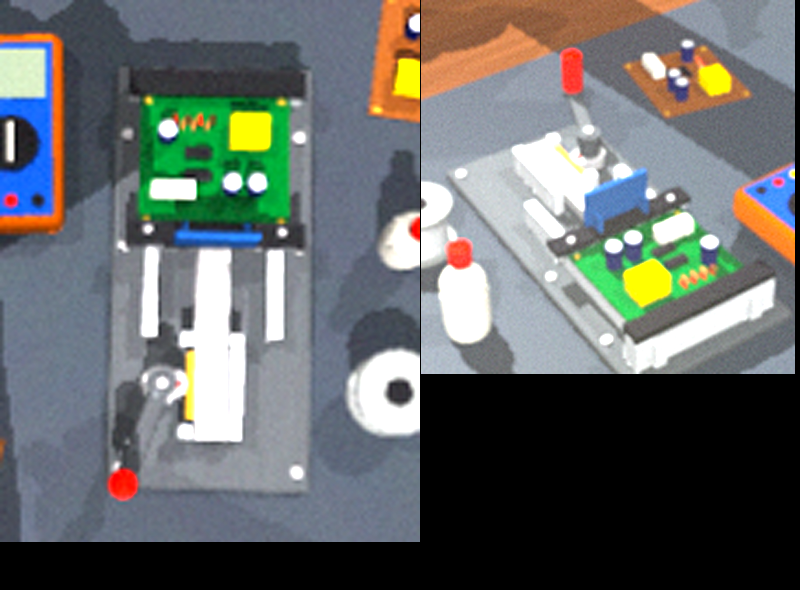

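The lever is back at its first position: grip at (329.6,257.8), against (329.2,257.6) at the start, and at or just past it towards the stop. The board is square between the jaws and the bystanders are unmoved. Handing in.

```bash
python3 -c "
from bench import robot
print(robot.close_job())"
```

```text
the job is handed in; nothing more can be done
None
```

The board holder is closed and locked, and I handed the job in at about 17.4 s of the 64 s allowed.

- **What I did:** I pushed the lever out until it hit its stop, at about 25–28 N. I then pushed the jaw about 50 mm by the thumb plate, until 20 N moved it no further. Last, I swung the lever back until it stopped, where about 31 N moved it only 0.3 mm.
- **Last checks:** The final pictures show the board square, with its edges under both jaw lips and no gap. In the top view the grip is within 0.5 pixel of where it was when locked at the start. The bystanders in view look unmoved, though the screwdriver was outside the last crops. The arm is clear, with contact force near zero.
- **Not measured directly:** I estimated the lever's final angle at about 1.71 rad from fingertip geometry, against a high point of 1.66 and a stop at 1.75. I judged the jaw's travel from the firm stop and the pictures, not from a reading of the joint. No check failed or disagreed.

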